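# Empty-pan check of the bench scale

## Robot

A 7-joint arm with a two-finger parallel gripper is mounted at the origin on a cart in front of the work surface, level with it; the furniture and walls round the work are solid. World frame = base frame: x ahead of the robot, y to its left, z up, the work surface at z = 0. Lengths are in m, angles in rad, forces in N, time in s.
With the tool pointing down it reaches from about 0.4 to 0.875 m from the base axis. Payload 19.3 kg.
Tool frame: the origin (TCP) lies midway between the tips of the shut fingers; the grasp point (between the pads) lies bot.hold_point_z behind it (bot.hold_point_z is the distance from the TCP to the grasp point, in m); z points along the fingers, y is the line along which they close (so a half turn about z gives the same grasp; the last joint's range is limited). The gripper opens to 85 mm and grips with 20 to 120 N. Pads are 22 mm wide; open, the fingers measure 114 mm over their backs; the gripper's body (76 mm by 85 mm) begins 54 mm behind the grasp point. The pads swing forward as they close: fully open they stand 13 mm farther back than shut.
Start: joints at [1.239, 0.521, -0.036, 1.599, 0.021, 1.021, -0.113], TCP at [0.162, -0.604, 0.231] pointing down, gripper open.
Joint ranges: [-2.91, 2.91], [-0.3, 2.13], [-1.5, 1.42], [0.17, 2.43], [-1.26, 4.41], [0.16, 1.93], [-2.52, 2.52]. Speed limits (rad/s): [1.89, 1.89, 2.39, 2.39, 3.01, 3.01, 3.01].

## Interface

Orientations are given as [roll, pitch, yaw] about the fixed x, y, z axes, in that order (R = Rz(yaw) Ry(pitch) Rx(roll)).
In Python, from bench import bot, eyes gives the robot as it stands.
- The arm moves only by the tool play_rows, never from a script. Its argument "plan" is a list of rows, each a list of 3 entries, a list of its own where there are three numbers: the shift along the tool's x, y, z in mm, then the turn, a rotation vector about the tool's x, y, z in rad, then the gripper's target within -1 to 1 (shut at 1, half-way at 0, fully open at -1). In form: [[[x, y, z], [rx, ry, rz], claw], ...]. A call has 1 to 12 rows; each row is the pose to reach, as a shift and turn from the pose commanded when the call began, along the tool's axes at that moment; what a row does not reach only later rows make up. A row lasts 1/8 s, in which the tool goes at most 62.5 mm and 10.7 degrees, less where a joint would pass 70% of its speed; a pose out of reach is approached as far as the arm can. A call with a gripper value outside its range is refused whole. The fingers move at their own pace and stop on an object; the grip force is fixed at half the most. Time passes only in rows, so rows that repeat a pose let the fingers close. It gives the time, the measured TCP pose, the force, the opening and the grip force at its end, in the units of the state.
- bot.read_state(): the state, without advancing time (a new reading comes with each control period).
- eyes.read_camera(name): name is "scene" or "top" or "wrist"; returns the picture (384x512x3 uint8, red, green, blue); there is no depth.
- eyes.camera_info(name): a dict with "fovy" (degrees; the focal length in pixels is half the picture's height over the tangent of half this angle, whatever the lens; pixels are square), "cx", "cy" (the principal point, pixels), "rvec" (rotation vector, rad) and "tvec" (3), from world to camera coordinates, as OpenCV has them. Camera axes: x right, y down, z forward; pixel columns grow to the right and rows downward; lengths in m; the calibration is good to about 2 mm. A picture is of the moment at which its call begins: read the wrist's pose just before it. camera_info takes no time and is no camera call; for the wrist camera it gives the pose at the moment of the call.
- bot.finish_job(): hands the job in; it is judged then, once.
Trained networks look in the newest picture that a camera, given by its name, has taken for a name from the list of things; names that differ only in an ending like _2 or _b are one class to them, and where a whole thing is asked for, a point or a joint stands for the part that bears it (a point fixed in the world has none). Each returns a list of dicts, best first, with "conf" (0 to 1); they miss things now and then, are a little off and sometimes report something else, mostly with a low value. They report only what shows in the picture. A call takes as long as a camera call. They do not tell look-alikes from the thing itself.
- eyes.find_in(thing, camera): "position" ([row, column] in pixels, amid what is visible of it).
- eyes.mark_of(thing, camera): "position" ([row, column] in pixels: a listed point, or the origin of a listed thing).
The state is a dict: "clock": time; "q": joint angles; "qd": joint speeds; "joint_torque": joint torques, N m; "tcp_pos": TCP position; "ee_rot": TCP orientation; "wrist_force": force on the tool from outside, world axes, zero at the start; "moment": the same for the moment, N m; "width": finger opening in m; "finger_force": force on a finger pad.
Only numpy, scipy, OpenCV 4.12 (cv2) and the standard library are available. Lean on these libraries where they do the work, as an engineer would, in place of code of your own. Each camera call takes 0.05 s, during which the arm holds its last target. There are 200 camera calls.

## Task

Run the scale's empty-pan check: with the brass weight still standing on the pan, press the green key, then the yellow, then the blue one, each fully down and on its own, letting it come up again, and never press the red key. Then lift the brass weight straight up off the pan and hold it upright and still about 10 cm above the pan, so that the scale can take its empty reading; finish while still holding it there. Leave the screwdriver, the spreader and the hex key beside the scale where they lie.

Things in the scene. Friction and masses are not known exactly. Their poses are not given: they have to be found in the camera images.
- scale: Grey bench scale, fixed, 250 (x) by 260 (y) mm, top 34 mm above the bench. Origin on the bench under its centre; x axis from the key edge (robot side) to the back, z up. Steel pan 156 mm across, centred at x = +30 mm, top at 42 mm. Four round keys in a row at x = -90 mm, y = +21, -21, -63, -105 mm, colours in any order; blank display at y = +82 mm
- pan_center (a point): centre of the upper face of the scale's steel pan, 42 mm above the bench; axes as the scale's
- weight: brass check weight, a plain cylinder 54 mm across and 43 mm high with rounded shoulder and a small knob on top, 63 mm high in all, 0.6 to 0.95 kg; stands on the pan at the start. Origin: centre of its underside, z axis up through the knob
- key_green_top (a point): centre of the top of the green key, 55 mm above the bench when up; round spring key 20 mm across in a black round housing 36 mm across, 12 mm high above the scale's top; the keys stand 42 mm apart; z axis up
- key_green (a joint): travel of the green key: 0 up, 0.005 m fully down (pushed straight down); its spring needs about 1.2 N at first and 4 N fully down, and lifts it again when let go
- key_yellow_top (a point): centre of the top of the yellow key, 55 mm above the bench when up; round spring key 20 mm across in a black round housing 36 mm across, 12 mm high above the scale's top; the keys stand 42 mm apart; z axis up
- key_yellow (a joint): travel of the yellow key: 0 up, 0.005 m fully down (pushed straight down); its spring needs about 1.2 N at first and 4 N fully down, and lifts it again when let go
- key_blue_top (a point): centre of the top of the blue key, 55 mm above the bench when up; round spring key 20 mm across in a black round housing 36 mm across, 12 mm high above the scale's top; the keys stand 42 mm apart; z axis up
- key_blue (a joint): travel of the blue key: 0 up, 0.005 m fully down (pushed straight down); its spring needs about 1.2 N at first and 4 N fully down, and lifts it again when let go
- key_red_top (a point): centre of the top of the red key, 55 mm above the bench when up; round spring key 20 mm across in a black round housing 36 mm across, 12 mm high above the scale's top; the keys stand 42 mm apart; z axis up
- key_red (a joint): travel of the red key: 0 up, 0.005 m fully down (pushed straight down); its spring needs about 1.2 N at first and 4 N fully down, and lifts it again when let go
- screwdriver: green screwdriver 178 mm long, 27 mm thick, lying right of the scale, to be left alone; origin under its middle, handle towards its +y
- spreader: red plastic filler spreader 69x90x8 mm, lying left of the scale, to be left alone; origin under its middle
- key_hex: steel hex key 35x95x6 mm, lying left of the scale towards its back, to be left alone; origin under its middle
Mind the look-alikes: they are no part of the job. Of the things like the weight, leave any that is orange or pink; of the rest the larger one is meant.

How it is judged:
By the outcome, as a careful person would: the job done as asked, in the order asked, and still so for the second after the job is handed in, while the arm keeps its last pose, push and grip.
It also fails if it takes over 56 s, if anything falls off the work surface, if the arm or the gripper's body presses on something with over 40 N, if the wrist force passes 120 N, or if a joint passes its speed limit or range.

## Working session

There is one attempt and no reset: what is moved stays moved. The work goes in short steps, Python scripts to look and compute and a tool call to move; the robot and the scene stay as the last step left them, time stands still between calls to the robot, and variables do not carry over. Pictures are saved under pics/ and viewed, at most 10 in all, crops included, and the job is handed in when it is done.

Besides the shell and the picture viewer there is one more tool, called after "Call:" in YAML: its name, and indented under it one key for each argument. play_rows: Moves the arm, as the interface text tells. Its arguments: {"type":"object","properties":{"plan":{"type":"array","items":{"type":"array"}}},"required":["plan"]}

```bash
mkdir -p pics; cat > h.py <<'E'
import numpy as np, cv2
from bench import bot, eyes
def cam(n):
    i=eyes.camera_info(n); R=cv2.Rodrigues(np.array(i["rvec"],float))[0]; f=192/np.tan(np.radians(i["fovy"])/2)
    return R,np.array(i["tvec"],float),f,i["cx"],i["cy"]
def w(n,p,z):
    R,t,f,cx,cy=cam(n); d=R.T@np.array([(p[1]-cx)/f,(p[0]-cy)/f,1]); c=-R.T@t
    return c+d*(z-c[2])/d[2]
def px(n,P):
    R,t,f,cx,cy=cam(n); q=R@np.array(P)+t; return np.array([cy+f*q[1]/q[2],cx+f*q[0]/q[2]])
E
python3 - <<'E'
from h import *
np.set_printoptions(precision=4,suppress=True)
s=bot.read_state(); print(s, bot.hold_point_z)
for n in("scene","top"):
    im=eyes.read_camera(n); cv2.imwrite(f"pics/{n}0.png",im[:,:,::-1])
    print(n,eyes.camera_info(n))
for k,z in(("pan_center",.042),("key_green_top",.055),("key_yellow_top",.055),("key_blue_top",.055),("key_red_top",.055),("weight",.042),("scale",0)):
    for r in eyes.mark_of(k,"top")[:3]: print(k,r,w("top",r["position"],z))
E
```

```text
{'clock': 0.0, 'q': array([ 1.2388,  0.522 , -0.0363,  1.6   ,  0.0212,  1.0211, -0.1128]), 'qd': array([-0.0004, -0.0006, -0.0009,  0.0007,  0.0003,  0.0003, -0.0012]), 'joint_torque': array([  0.0008, -92.7116,   1.9808, -36.9941,   0.0179,   0.008 ,
        -0.    ]), 'tcp_pos': array([ 0.1616, -0.6034,  0.2307]), 'ee_rot': array([-3.1404,  0.0001,  0.2618]), 'wrist_force': array([ 0.5073, -0.3089,  0.4357]), 'moment': array([ 0.0078,  0.0383, -0.0025]), 'finger_force': 0.0, 'width': 0.08538404644087205} 0.0187
scene {'fovy': 50.50186099786791, 'cx': 251.42526384686988, 'cy': 185.86535439013647, 'rvec': array([ 1.0355, -2.377 ,  1.0923]), 'tvec': array([0.37  , 0.3384, 0.7299])}
top {'fovy': 57.362802355011155, 'cx': 253.52521232819313, 'cy': 192.42918635989508, 'rvec': array([ 2.1371, -2.189 ,  0.0865]), 'tvec': array([-0.014 ,  0.5772,  0.8943])}
pan_center {'position': [177.7, 291.5], 'conf': 0.57} [ 0.6112 -0.1274  0.042 ]
key_yellow_top {'position': [225.5, 276.4], 'conf': 0.4} [ 0.4888 -0.0841  0.055 ]
key_yellow_top {'position': [224.6, 293.6], 'conf': 0.23} [ 0.49   -0.1275  0.055 ]
key_blue_top {'position': [231.5, 326.4], 'conf': 0.58} [ 0.4709 -0.2091  0.055 ]
key_red_top {'position': [231.1, 292.6], 'conf': 0.58} [ 0.4738 -0.1244  0.055 ]
weight {'position': [194.0, 163.8], 'conf': 0.98} [0.577  0.2052 0.042 ]
weight {'position': [149.5, 206.9], 'conf': 0.77} [0.6916 0.0917 0.042 ]
weight {'position': [183.5, 291.0], 'conf': 0.69} [ 0.5961 -0.1256  0.042 ]
scale {'position': [191.2, 291.1], 'conf': 0.59} [ 0.5802 -0.129   0.    ]
```

View pics/top0.png

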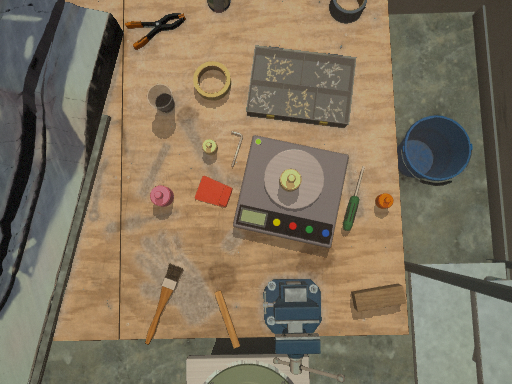

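View pics/scene0.png

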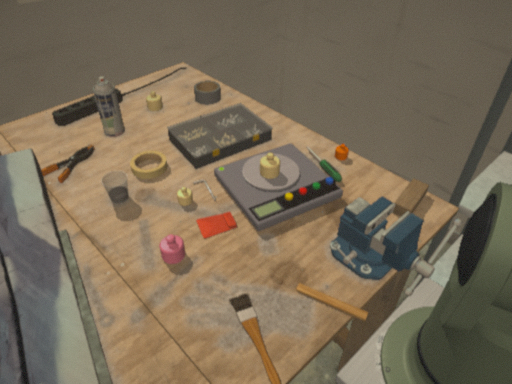

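The pan holds a brass cylinder at top px (181,290). The look-alikes are pink (196,162), orange (201,384), a smaller brass one at (147,210), and a far brass one at scene px (102,154). The one on the pan fits because it is brass, the larger, and on the pan. The keys from left to right are yellow (223,277), red (226,293), green (229,309) and blue (233,326). I'll confirm in a crop and refine by colour.

```bash
python3 - <<'E'
from h import *
np.set_printoptions(precision=4,suppress=True)
im=cv2.imread("pics/top0.png"); hsv=cv2.cvtColor(im,cv2.COLOR_BGR2HSV)
crop=im[125:255,225:360]; cv2.imwrite("pics/crop.png",cv2.resize(crop,None,fx=4.5,fy=4.5,interpolation=cv2.INTER_CUBIC))
P={}
for k,(a,b),c in(("y",(22,34),(223,277)),("r",(0,8),(226,293)),("g",(50,85),(229,309)),("b",(100,125),(233,326))):
    m=(hsv[...,0]>=a)&(hsv[...,0]<=b)&(hsv[...,1]>120)&(hsv[...,2]>60)
    r,q=np.nonzero(m); s=np.hypot(r-c[0],q-c[1])<7; p=[r[s].mean(),q[s].mean()]; P[k]=w("top",p,.0535); print(k,s.sum(),p,P[k])
A=np.array([P[k][:2] for k in"yrgb"]); B=np.array([[-.09,y] for y in(.021,-.021,-.063,-.105)])
Ac,Bc=A-A.mean(0),B-B.mean(0)
th=np.arctan2((Bc[:,0]*Ac[:,1]-Bc[:,1]*Ac[:,0]).sum(),(Bc*Ac).sum()); R=np.array([[np.cos(th),-np.sin(th)],[np.sin(th),np.cos(th)]])
t=A.mean(0)-R@B.mean(0); print("yaw",th,"scale",t,"pan",t+R@[.03,0]); print("fit",(B@R.T+t), "res mm",1e3*(A-B@R.T-t))
# pan circle (steel disc), weight
print("pan px",px("top",[*(t+R@[.03,0]),.042]))
for n in("top","scene"):
  for r in eyes.find_in("weight",n)[:5]: print(n,r,w(n,r["position"],.075))
  if n=="top": eyes.read_camera("scene")
E
```

```text
y 51 [np.float64(221.68627450980392), np.float64(276.2156862745098)] [ 0.4984 -0.084   0.0535]
r 52 [np.float64(225.5), np.float64(292.5)] [ 0.4878 -0.1248  0.0535]
g 44 [np.float64(229.0909090909091), np.float64(308.6363636363636)] [ 0.4779 -0.1651  0.0535]
b 43 [np.float64(232.72093023255815), np.float64(325.09302325581393)] [ 0.4679 -0.206   0.0535]
yaw -0.2448663316786766 scale [ 0.5805 -0.126 ] pan [ 0.6096 -0.1333]
fit [[ 0.4983 -0.0838]
 [ 0.4881 -0.1246]
 [ 0.4779 -0.1653]
 [ 0.4677 -0.2061]] res mm [[ 0.1264 -0.1381]
 [-0.2481 -0.1902]
 [-0.0156  0.2632]
 [ 0.1373  0.065 ]]
pan px [178.2679 293.7941]
top {'position': [195.7, 158.1], 'conf': 0.84} [0.5698 0.2104 0.075 ]
top {'position': [199.9, 389.9], 'conf': 0.69} [ 0.5452 -0.365   0.075 ]
top {'position': [145.8, 209.7], 'conf': 0.64} [0.6934 0.0796 0.075 ]
top {'position': [182.0, 287.5], 'conf': 0.58} [ 0.5961 -0.114   0.075 ]
scene {'position': [167.7, 271.0], 'conf': 0.8} [ 0.5844 -0.109   0.075 ]
scene {'position': [194.4, 185.2], 'conf': 0.78} [0.6511 0.1163 0.075 ]
scene {'position': [155.1, 342.3], 'conf': 0.71} [ 0.4923 -0.2903  0.075 ]
scene {'position': [250.7, 172.3], 'conf': 0.63} [0.5269 0.2397 0.075 ]
```

View pics/crop.png

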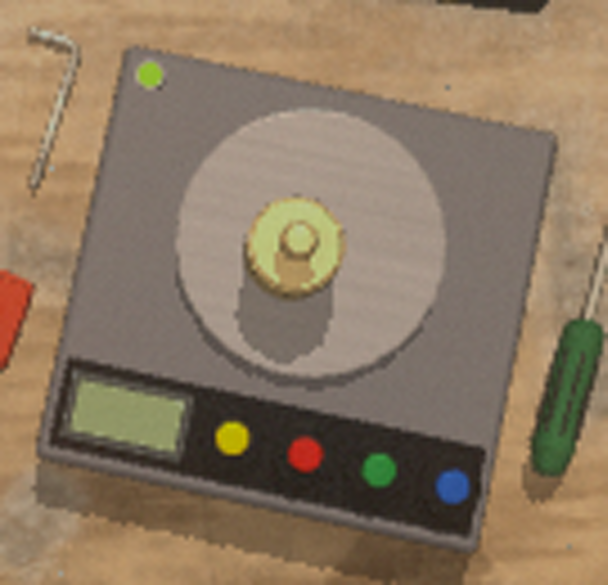

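```bash
cat >> h.py <<'E'
from scipy.spatial.transform import Rotation as Ro
def delta(P,yaw):
    s=bot.read_state(); R=Ro.from_euler("xyz",s["ee_rot"]); 
    T=Ro.from_euler("xyz",[np.pi,0,yaw])
    return 1e3*R.inv().apply(np.array(P)-s["tcp_pos"]), (R.inv()*T).as_rotvec()
E
python3 - <<'E'
from h import *
np.set_printoptions(precision=4,suppress=True)
print(delta([.4779,-.1653,.11],-.245))
print("knob",w("top",[178.1,291.6],.105),"top ring",w("top",[179.7,291],.085))
print("vise top?",w("top",[280,293],.1), w("top",[280,293],.05))
E
```

```text
(array([ 418.8537, -341.6362,  121.3028]), array([-0.    , -0.    ,  0.5068]))
knob [ 0.6016 -0.1217  0.105 ] top ring [ 0.6004 -0.122   0.085 ]
vise top? [ 0.3598 -0.1173  0.1   ] [ 0.3523 -0.1217  0.05  ]
```

Call:
play_rows:
  plan:
    - [[47, -38, 0], [0, 0, 0.05], 1]
    - [[93, -76, 0], [0, 0, 0.15], 1]
    - [[140, -114, 0], [0, 0, 0.25], 1]
    - [[186, -152, 0], [0, 0, 0.35], 1]
    - [[233, -190, 0], [0, 0, 0.45], 1]
    - [[279, -228, 0], [0, 0, 0.507], 1]
    - [[326, -266, 0], [0, 0, 0.507], 1]
    - [[372, -304, 20], [0, 0, 0.507], 1]
    - [[419, -342, 60], [0, 0, 0.507], 1]
    - [[419, -342, 110], [0, 0, 0.507], 1]
    - [[419, -342, 110], [0, 0, 0.507], 1]
    - [[419, -342, 110], [0, 0, 0.507], 1]

```text
clock: 2.1
tcp_pos: [0.4782, -0.166, 0.1229]
ee_rot: [3.141, -0.001, -0.246]
wrist_force: [0.4, 0.8, 1.4]
width: 0.0002
finger_force: 0.0
```

```bash
python3 - <<'E'
from h import *
np.set_printoptions(precision=4,suppress=True)
s=bot.read_state(); print(s["clock"],s["tcp_pos"],s["ee_rot"],s["width"],s["wrist_force"])
im=eyes.read_camera("wrist"); cv2.imwrite("pics/w1.png",im[:,:,::-1])
for k,p in dict(y=[.4983,-.0838,.055],r=[.4881,-.1246,.055],g=[.4779,-.1653,.055],b=[.4677,-.2061,.055],tcp=s["tcp_pos"],wt=[.601,-.122,.105]).items(): print(k,px("wrist",p))
print(delta([.4779,-.1653,.058],-.245))
E
```

```text
2.1 [ 0.4782 -0.166   0.1229] [ 3.1412 -0.001  -0.2464] 0.00021020501004513102 [0.3772 0.8208 1.3513]
y [207.6521 159.1443]
r [207.5328 209.4925]
g [207.4412 259.7315]
b [207.3217 310.092 ]
tcp [243.937  260.7991]
wt [ 47.1245 126.733 ]
(array([-0.9615, -0.7154, 65.3837]), array([ 0.0004, -0.0024, -0.0018]))
```

View pics/w1.png

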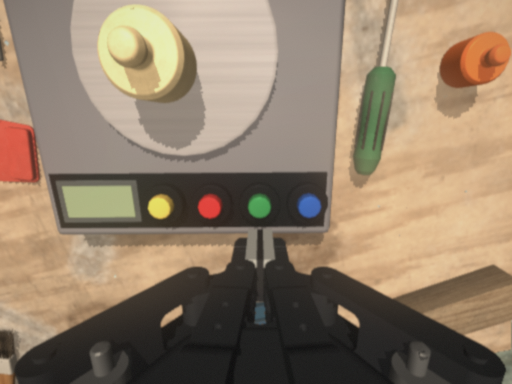

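Predicted and seen pixels agree: y (207,160), r (207,210), g (206,260), b (206,309), knob (47,127). Pressing green.

Call:
play_rows:
  plan:
    - [[-1, -1, 40], [0, 0, 0], 1]
    - [[-1, -1, 62], [0, 0, 0], 1]
    - [[-1, -1, 67], [0, 0, 0], 1]
    - [[-1, -1, 70], [0, 0, 0], 1]
    - [[-1, -1, 72], [0, 0, 0], 1]
    - [[-1, -1, 73], [0, 0, 0], 1]
    - [[-1, -1, 74], [0, 0, 0], 1]
    - [[-1, -1, 74], [0, 0, 0], 1]
    - [[-1, -1, 74], [0, 0, 0], 1]

```text
clock: 3.28
tcp_pos: [0.478, -0.1644, 0.0494]
ee_rot: [3.141, -0.002, -0.246]
wrist_force: [-9.1, -0.1, 39.3]
width: -0.0001
finger_force: 19.4
```

Call:
play_rows:
  plan:
    - [[0, 0, -2], [0, 0, 0], 1]
    - [[0, 0, -10], [0, 0, 0], 1]
    - [[0, 0, -40], [0, 0, 0], 1]
    - [[0, 0, -40], [0, 0, 0], 1]
    - [[0, 0, -40], [0, 0, 0], 1]

```text
clock: 3.9
tcp_pos: [0.4772, -0.1636, 0.0874]
ee_rot: [-3.141, -0.0, -0.245]
wrist_force: [-0.1, 0.3, -0.9]
width: 0.0
finger_force: 0.0
```

```bash
python3 - <<'E'
from h import *
np.set_printoptions(precision=4,suppress=True)
print(bot.read_state()["tcp_pos"],delta([.4983,-.0838,.09],-.245))
E
```

```text
[ 0.4772 -0.1636  0.0874] (array([  1.0629, -82.5182,  -2.6178]), array([-0.0001, -0.0002, -0.0001]))
```

Call:
play_rows:
  plan:
    - [[1, -42, 0], [0, 0, 0], 1]
    - [[1, -82, 0], [0, 0, 0], 1]
    - [[1, -82, 0], [0, 0, 0], 1]
    - [[1, -82, 25], [0, 0, 0], 1]
    - [[1, -82, 32], [0, 0, 0], 1]
    - [[1, -82, 36], [0, 0, 0], 1]
    - [[1, -82, 38], [0, 0, 0], 1]
    - [[1, -82, 39], [0, 0, 0], 1]
    - [[1, -82, 39], [0, 0, 0], 1]
    - [[1, -82, 39], [0, 0, 0], 1]

```text
clock: 5.15
tcp_pos: [0.4978, -0.0849, 0.0496]
ee_rot: [3.141, -0.0, -0.246]
wrist_force: [-11.6, 0.4, 27.1]
width: -0.0001
finger_force: 13.8
```

Call:
play_rows:
  plan:
    - [[0, 0, -2], [0, 0, 0], 1]
    - [[0, 0, -10], [0, 0, 0], 1]
    - [[0, 0, -40], [0, 0, 0], 1]
    - [[0, 42, -40], [0, 0, 0], 1]
    - [[0, 84, -40], [0, 0, 0], 1]
    - [[0, 125, -40], [0, 0, 0], 1]
    - [[0, 125, -39], [0, 0, 0], 1]
    - [[0, 125, -39], [0, 0, 0], 1]

```text
clock: 6.15
tcp_pos: [0.4681, -0.2053, 0.0876]
ee_rot: [-3.141, -0.001, -0.245]
wrist_force: [1.2, 0.1, -0.5]
width: 0.0002
finger_force: 0.0
```

```bash
python3 - <<'E'
from h import *
np.set_printoptions(precision=4,suppress=True)
s=bot.read_state(); print(s["tcp_pos"],delta([.4677,-.2061,.05],-.245))
E
```

```text
[ 0.4681 -0.2053  0.0876] (array([-0.1887,  0.8754, 37.6284]), array([-0.0004, -0.0005, -0.0003]))
```

Call:
play_rows:
  plan:
    - [[0, 0, 25], [0, 0, 0], 1]
    - [[0, 0, 32], [0, 0, 0], 1]
    - [[0, 0, 36], [0, 0, 0], 1]
    - [[0, 0, 38], [0, 0, 0], 1]
    - [[0, 0, 39], [0, 0, 0], 1]
    - [[0, 0, 39], [0, 0, 0], 1]
    - [[0, 0, 39], [0, 0, 0], 1]

```text
clock: 7.02
tcp_pos: [0.4681, -0.2052, 0.0497]
ee_rot: [-3.141, -0.001, -0.245]
wrist_force: [-5.4, 7.5, 25.4]
width: 0.0001
finger_force: 12.7
```

Call:
play_rows:
  plan:
    - [[0, 0, -2], [0, 0, 0], 1]
    - [[0, 0, -10], [0, 0, 0], 1]
    - [[0, 0, -60], [0, 0, 0], 1]
    - [[0, 0, -120], [0, 0, 0], 1]
    - [[20, 0, -130], [0, 0, 0], -1]
    - [[20, 0, -130], [0, 0, 0], -1]
    - [[20, 0, -130], [0, 0, 0], -1]
    - [[20, 0, -130], [0, 0, 0], -1]

```text
clock: 8.02
tcp_pos: [0.4864, -0.2104, 0.1777]
ee_rot: [-3.142, 0.001, -0.245]
wrist_force: [-0.1, -0.6, 0.6]
width: 0.0721
finger_force: 0.0
```

```bash
python3 - <<'E'
from h import *
np.set_printoptions(precision=4,suppress=True)
s=bot.read_state(); print(s["tcp_pos"],s["width"],delta([.601,-.122,.2],-.245))
im=eyes.read_camera("wrist"); cv2.imwrite("pics/w2.png",im[:,:,::-1])
print(px("wrist",[.601,-.122,.105]),px("wrist",[.601,-.122,.085]))
E
```

```text
[ 0.4864 -0.2104  0.1777] 0.07208481984026772 (array([  89.6643, -113.5482,  -22.4276]), array([-0.0001,  0.0015, -0.0003]))
[ 92.1692 110.3775] [ 94.2914 123.3444]
```

View pics/w2.png

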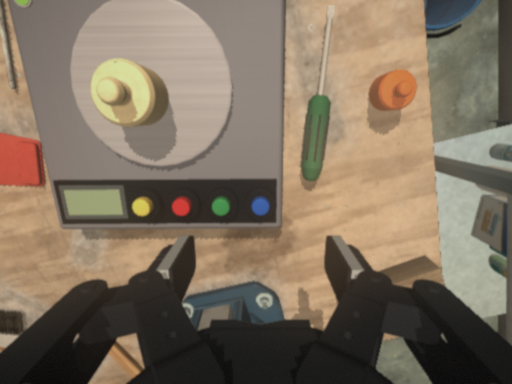

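The knob is at (92,111), against a predicted (92,110), so the weight's position is confirmed. Moving over it.

Call:
play_rows:
  plan:
    - [[30, -38, -12], [0, 0, 0], -1]
    - [[60, -76, -22], [0, 0, 0], -1]
    - [[90, -113, -22], [0, 0, 0], -1]
    - [[90, -113, -22], [0, 0, 0], -1]
    - [[90, -113, -22], [0, 0, 0], -1]
    - [[90, -113, -22], [0, 0, 0], -1]

```text
clock: 8.82
tcp_pos: [0.6012, -0.1237, 0.2002]
ee_rot: [3.141, 0.0, -0.247]
wrist_force: [-0.5, -0.3, -0.1]
width: 0.0855
finger_force: 0.0
```

```bash
python3 - <<'E'
from h import *
np.set_printoptions(precision=4,suppress=True)
s=bot.read_state(); print(s["tcp_pos"],s["width"],s["wrist_force"],delta([.601,-.122,.046],-.245))
E
```

```text
[ 0.6012 -0.1237  0.2002] 0.08554176792437435 [-0.5177 -0.3261 -0.0872] (array([ -0.545 ,  -1.6873, 154.2074]), array([ 0.0005,  0.0004, -0.0015]))
```

Call:
play_rows:
  plan:
    - [[0, -1, 40], [0, 0, 0], -1]
    - [[0, -1, 80], [0, 0, 0], -1]
    - [[0, -1, 110], [0, 0, 0], -1]
    - [[0, -1, 130], [0, 0, 0], -1]
    - [[0, -1, 145], [0, 0, 0], -1]
    - [[0, -1, 154], [0, 0, 0], -1]
    - [[0, -1, 154], [0, 0, 0], -1]
    - [[0, -1, 154], [0, 0, 0], -1]

```text
clock: 9.82
tcp_pos: [0.6026, -0.1219, 0.047]
ee_rot: [-3.141, -0.001, -0.245]
wrist_force: [-0.9, 0.5, -0.0]
width: 0.0853
finger_force: 0.0
```

```bash
python3 - <<'E'
from h import *
im=eyes.read_camera("scene"); s=bot.read_state(); print(s["tcp_pos"],s["wrist_force"])
cv2.imwrite("pics/s2.png",cv2.resize(im[60:240,180:420],None,fx=3,fy=3)[:,:,::-1])
E
```

```text
[ 0.60258246 -0.12187588  0.04703189] [ 0.09063552 -0.64046937  0.1862999 ]
```

View pics/s2.png

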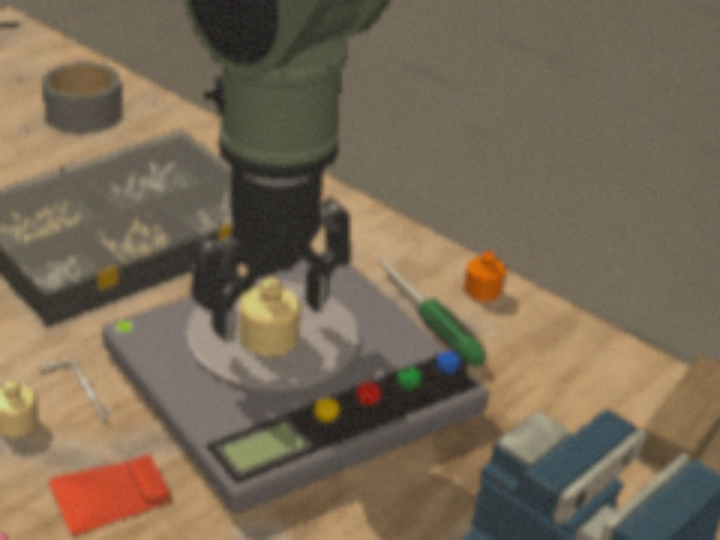

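The open fingers straddle the weight at crop px (270,315). I'll go 2 mm lower and close.

Call:
play_rows:
  plan:
    - [[0, 0, 2], [0, 0, 0], -1]
    - [[0, 0, 2], [0, 0, 0], 1]
    - [[0, 0, 2], [0, 0, 0], 1]
    - [[0, 0, 2], [0, 0, 0], 1]
    - [[0, 0, 2], [0, 0, 0], 1]
    - [[0, 0, 2], [0, 0, 0], 1]
    - [[0, 0, 2], [0, 0, 0], 1]
    - [[0, 0, 2], [0, 0, 0], 1]

```text
clock: 10.88
tcp_pos: [0.6024, -0.1215, 0.0448]
ee_rot: [-3.141, -0.0, -0.245]
wrist_force: [-1.9, 1.9, 8.1]
width: 0.052
finger_force: 61.6
```

Call:
play_rows:
  plan:
    - [[0, 0, -2], [0, 0, 0], 1]
    - [[0, 0, -6], [0, 0, 0], 1]
    - [[0, 0, -15], [0, 0, 0], 1]
    - [[0, 0, -30], [0, 0, 0], 1]
    - [[0, 0, -48], [0, 0, 0], 1]
    - [[0, 0, -66], [0, 0, 0], 1]
    - [[0, 0, -82], [0, 0, 0], 1]
    - [[0, 0, -94], [0, 0, 0], 1]
    - [[0, 0, -100], [0, 0, 0], 1]
    - [[0, 0, -100], [0, 0, 0], 1]
    - [[0, 0, -100], [0, 0, 0], 1]
    - [[0, 0, -100], [0, 0, 0], 1]

```text
clock: 12.38
tcp_pos: [0.6019, -0.1217, 0.1438]
ee_rot: [3.142, 0.001, -0.245]
wrist_force: [-0.7, -0.6, -6.9]
width: 0.052
finger_force: 64.2
```

```bash
python3 - <<'E'
from h import *
im=eyes.read_camera("scene"); s=bot.read_state(); print(s["tcp_pos"],s["wrist_force"],s["moment"],s["width"])
cv2.imwrite("pics/s3.png",cv2.resize(im[60:240,180:420],None,fx=3,fy=3)[:,:,::-1])
print([(px("scene",[.601,-.122,z])-[60,180])*3 for z in (.142,.205)])
E
```

```text
[ 0.60196208 -0.12173066  0.1438498 ] [ 0.93441294 -0.56719317 -7.14669026] [0.04656368 0.00837099 0.05443142] 0.052106228267000974
[array([245.31690692, 272.83130646]), array([180.99287446, 275.72342846])]
```

View pics/s3.png

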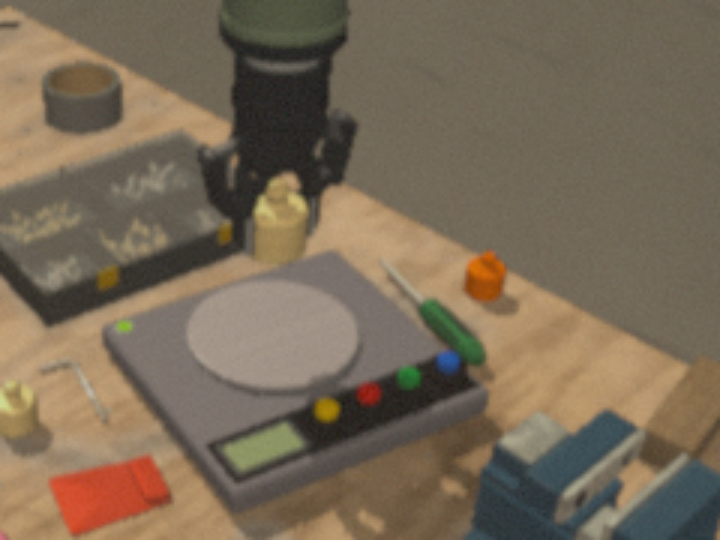

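The weight hangs upright between the pads, with its underside near crop (255,278) against a predicted (245,273). The pan is empty. I'll hold for about a second and check for slip.

Call:
play_rows:
  plan:
    - [[0, 0, 0], [0, 0, 0], 1]
    - [[0, 0, 0], [0, 0, 0], 1]
    - [[0, 0, 0], [0, 0, 0], 1]
    - [[0, 0, 0], [0, 0, 0], 1]
    - [[0, 0, 0], [0, 0, 0], 1]
    - [[0, 0, 0], [0, 0, 0], 1]
    - [[0, 0, 0], [0, 0, 0], 1]
    - [[0, 0, 0], [0, 0, 0], 1]
    - [[0, 0, 0], [0, 0, 0], 1]
    - [[0, 0, 0], [0, 0, 0], 1]
    - [[0, 0, 0], [0, 0, 0], 1]
    - [[0, 0, 0], [0, 0, 0], 1]

```text
clock: 13.92
tcp_pos: [0.6022, -0.1218, 0.1443]
ee_rot: [-3.142, 0.0, -0.245]
wrist_force: [-0.2, -0.6, -7.9]
width: 0.0521
finger_force: 64.2
```

```bash
python3 - <<'E'
from h import *
im=eyes.read_camera("scene"); a=cv2.imread("pics/s3.png"); b=cv2.resize(im[60:240,180:420],None,fx=3,fy=3)[:,:,::-1]
g=lambda x:np.float32(cv2.cvtColor(np.ascontiguousarray(x[170:275,250:310]),cv2.COLOR_BGR2GRAY))
print("shift (crop px, x3)",cv2.phaseCorrelate(g(a),g(b)),bot.read_state()["tcp_pos"])
if abs(np.array(cv2.phaseCorrelate(g(a),g(b))[0])).max()<1: print(bot.finish_job())
E
```

```text
shift (crop px, x3) ((0.12493759380566516, -0.010239519349767079), 0.6658858493522362) [ 0.60215469 -0.12182175  0.14430229]
the job is handed in; nothing more can be done
None
```

I pressed green, yellow and blue in that order, each fully down and released, and never touched red; the brass weight is now held upright and still about 10 cm above the empty pan, and the job was handed in at about 14 s.

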